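Run the spray board home on its rails and turn the keeper over it

ROBOT

A 6-joint arm with a two-finger parallel gripper is mounted at the origin on a cart in front of the work surface, level with it; the furniture and walls round the work are solid. World frame = base frame: x ahead of the robot, y to its left, z up, the work surface at z = 0. Lengths are in mm, angles in rad, forces in N, time in s.
With the tool pointing down it reaches from about 400 to 925 mm from the base axis. Payload 12.5 kg.
Tool frame: the origin (TCP) lies at the very end of the fingers, on their centre line; the grasp point (between the pads) lies 19 mm behind it; z points along the fingers, y is the line along which they close (so a half turn about z gives the same grasp; the last joint's range is limited). The gripper opens to 95 mm and grips with 3 to 60 N. Pads are 20 mm wide; open, the fingers measure 119 mm over their backs; the gripper's body (75 mm by 180 mm) begins 59 mm behind the grasp point.
Start: joints at [-1.346, 0.491, 1.559, -0, 1.092, -0.106], TCP at [203.023, -591.125, 214.661] pointing down, gripper open.
Joint ranges: [-3.1, 3.1], [-0.84, 2.19], [0.05, 2.79], [-1.13, 4.28], [0.06, 2.93], [-2.69, 2.69]. Speed limits (rad/s): [2.22, 2.22, 2.79, 3.14, 3.14, 3.14].

INTERFACE

Orientations are given as [roll, pitch, yaw] about the fixed x, y, z axes, in that order (R = Rz(yaw) Ry(pitch) Rx(roll)).
In Python, from cell import * gives the robot as it stands.
- The arm moves only by the tool jog_arm, never from a script. Its argument "targets" is a list of rows, each an object with "turn": the turn, a rotation vector about the world's x, y, z in degrees, a list of three; "slide": the shift along the world's x, y, z in mm, a list of three; "claw": the opening in per cent of the stroke, from 0 (shut) to 100 (fully open). In form: [{"turn": [wx, wy, wz], "slide": [x, y, z], "claw": claw}, ...]. A call has 1 to 5 rows; each row shifts and turns the commanded pose from where the row before left it; what a row does not reach is not made up. A row lasts 1/8 s, in which the tool goes at most 62.5 mm and 10.7 degrees, less where a joint would pass 70% of its speed; a pose out of reach is approached as far as the arm can. A call with a gripper value outside its range is refused whole. The fingers move at their own pace and stop on an object; the grip force is fixed at half the most. Time passes only in rows, so rows that do not move let the fingers close. It gives the time, the measured TCP pose, the force, the opening and the grip force at its end, in the units of the state.
- state(): the state, without advancing time (a new reading comes with each control period).
- read_camera(name): name is "scene" or "top" or "wrist"; returns a dict with "frame" (420x560x3 uint8, blue, green, red), "mtx" (3x3 intrinsics, pixels), "R" (3x3) and "t" (3): a world point X has camera coordinates R X + t. Camera axes: x right, y down, z forward; pixel columns grow to the right and rows downward; lengths in mm; the calibration is good to about 2 mm. A picture is of the moment at which its call begins. There is no depth.
- job_done(): hands the job in; it is judged then, once.
Trained networks look in the newest picture that a camera, given by its name, has taken for a name from the list of things; names that differ only in an ending like _2 or _b are one class to them, and where a whole thing is asked for, a point or a joint stands for the part that bears it (a point fixed in the world has none). Each returns a list of dicts, best first, with "conf" (0 to 1); they miss things now and then, are a little off and sometimes report something else, mostly with a low value. They report only what shows in the picture. A call takes as long as a camera call.
- look_for(query, camera): "xy" ([column, row] in pixels, amid what is visible of it).
The state is a dict: "t": time; "joints": joint angles; "qvel": joint speeds; "tau": joint torques, N m; "eef_pos": TCP position; "tcp_rot": TCP orientation; "ft_force": force on the tool from outside, world axes, zero at the start; "moment": the same for the moment, N m; "opening": opening from 0.0 (shut) to 1.0 (fully open); "grip_force": force on a finger pad.
Only numpy, scipy, OpenCV 4.12 (cv2) and the standard library are available. Lean on these libraries where they do the work, as an engineer would, in place of code of your own. Each camera call takes 0.05 s, during which the arm holds its last target. There are 200 camera calls.

TASK

Leaves are lying on the plywood board ready for spraying: push the board along the rails of the spray stand, towards the shield at the far end, until all its feet drop into the notches and it lies down level. Then push the keeper bar round by its knob until it stops square across the board, so that the board cannot jump out. Just push with the fingertips: the board must stay on its rails and not be lifted or tipped. Leave the things round about where they stand.

Things in the scene. Friction and masses are not known exactly. Their poses are not given: they have to be found in the camera images.
- stand: Fixed spray stand with two parallel aluminium rails and a grey sheet-metal shield (162 mm high) round its far end. Origin on the worktop under the middle of the rails; x along the rails to the shield, y left, z up. In mm: rails x -160 to 160, y +-50, 14 wide, top z 45, guide strips outside them to z 54; shield back at x 165, cheeks y +-75 from x 85 on.
- board_home (a point): Where board's origin lies when the board is home (axes as the stand's): x -35, y 0, z 37 mm in the stand's frame, +-2.5 mm play along the rails. Each rail has two notches 19 mm long and 8 mm deep, centred at x -13 and 133 mm in the stand's frame; the four feet drop into them together, by 8 mm, and cannot be pushed on past them.
- board: Loose plywood board on the rails, 190 mm along them, 130 wide, 9 thick, about 0.22 kg, with leaves on it (part of it, 2 mm high), four white feet below (14 long, 10 wide, 20 high, at x 22 and 168, y +-50) and a wooden cleat (12 thick) on top along its near end. Origin: middle of the near end face, level with the feet's undersides; x to its far end, z up. Plywood z 20 to 29, cleat to 49.
- board_end (a point): Middle of the top edge of the board's near end face (top of the cleat). The face below it is flat, 130 mm wide and 29 mm high: push here, along the rails. At the start it is 94 mm over the worktop and 55 to 105 mm short of home; home it is 86 mm over the worktop. The board slides with about 1 to 3 N; rammed fast and off the middle, one side can stay up.
- board_far (a point): Point on the board's middle line near its far end: on top of the plywood, 168 mm from the near end face, 29 mm over the feet's undersides.
- keeper (a joint): Angle (rad) of the keeper, a flat steel bar on an upright pivot. 0: bar parallel to the rails, knob towards the stand's near end; negative: knob swung outwards, to the right; grows as the knob swings in over the board; 1.57: square across the board, on its stop. Starts at -0.5 to 0. Stays where it is left; about 1 N at the knob turns it.
- keeper_pivot (a point): On the keeper's pivot axis, at the bar's underside, to the right of the right rail: x 36, y -80, z 69.5 mm in the stand's frame. The bar is 14 mm wide and 4 thick; its underside is 3.5 mm above the plywood of the board that is home, but the edge of a board still up on the rails blocks it.
- keeper_knob (a point): Centre of the top of the keeper's black knob: an upright pin 12 mm in diameter, 48 mm from the pivot axis, that stands 34 mm up from the bar; its top is 107.5 mm over the worktop.
- spray_can: Bystander: spray can with a blue cap, 53 mm in diameter, 172 mm high, standing; origin at the centre of its underside.
- jar: Bystander: black screw-cap paint jar, 48 mm in diameter, 66 mm high, standing; origin at the centre of its underside.
- paint_brush: Bystander: thin dark paint brush, 147 mm long along its x axis, 9 mm thick, lying; origin at the middle of its underside.
- tweezers: Bystander: steel tweezers, 126 mm long along their x axis, 15 mm wide, 9 mm high, lying; origin at the middle of their underside.

How it is judged:
By the outcome, as a careful person would: the job done as asked, in the order asked, and still so for the second after the job is handed in, with the robot touching nothing.
It also fails if it takes over 45 s, if anything falls off the work surface, if the arm or the gripper's body presses on something with over 40 N, if the wrist force passes 120 N, or if a joint passes its speed limit or range.

## Working session

There is one attempt and no reset: what is moved stays moved. The work goes in short steps, Python scripts to look and compute and a tool call to move; the robot and the scene stay as the last step left them, time stands still between calls to the robot, and variables do not carry over. Pictures are saved under pics/ and viewed, at most 10 in all, crops included, and the job is handed in when it is done.

Besides the shell and the picture viewer there is one more tool, called after "Emit:" by a JSON object that holds its "name" and its "arguments". jog_arm: Moves the arm, as the interface text tells. Its arguments: {"type":"object","properties":{"targets":{"type":"array","items":{"type":"object","properties":{"turn":{"type":"array","items":{"type":"number"}},"slide":{"type":"array","items":{"type":"number"}},"claw":{"type":"number"}}}}},"required":["targets"]}

```bash
mkdir -p pics; python3 - <<'E'
from cell import *
import cv2,numpy as np
for n in("scene","top"):
    c=read_camera(n); cv2.imwrite(f"pics/{n}0.png",c["frame"])
    print(n,c["mtx"].round(1).tolist(),c["R"].round(4).tolist(),c["t"].round(1).tolist())
    for q in("stand","board","board_end","board_far","keeper","keeper_pivot","keeper_knob","spray_can","jar"):
        print(q,[(np.round(d["xy"],1).tolist(),round(d["conf"],2)) for d in look_for(q,n)[:2]])
print(state())
E
```

```text
scene [[505.3, 0.0, 274.6], [0.0, 505.3, 212.0], [0.0, 0.0, 1.0]] [[-0.8965, -0.4429, 0.0081], [-0.2973, 0.588, -0.7522], [0.3284, -0.6768, -0.6589]] [479.7, 262.4, 1222.3]
stand [([276.9, 162.0], 0.93)]
board [([314.5, 183.3], 0.55)]
board_end [([311.6, 181.8], 0.7)]
board_far [([312.5, 181.9], 0.75)]
keeper [([289.7, 248.7], 0.51)]
keeper_pivot [([314.2, 182.0], 0.54)]
keeper_knob [([319.0, 162.5], 0.43)]
spray_can [([288.6, 248.3], 0.62)]
jar [([312.0, 244.2], 0.96)]
top [[384.5, 0.0, 280.4], [0.0, 384.5, 202.8], [0.0, 0.0, 1.0]] [[-0.0204, -0.9998, -0.0068], [-0.9888, 0.0212, -0.1479], [0.148, 0.0037, -0.989]] [3.5, 542.2, 948.8]
stand [([389.9, 138.7], 0.59)]
board [([377.8, 200.0], 0.97), ([410.0, 185.1], 0.47)]
board_end [([378.9, 201.3], 0.68)]
board_far [([377.5, 197.1], 0.81)]
keeper [([410.7, 185.6], 0.48)]
keeper_pivot [([390.6, 130.7], 0.3)]
keeper_knob [([375.7, 201.2], 0.61), ([409.2, 184.4], 0.48)]
spray_can [([255.9, 226.0], 0.58), ([290.5, 242.0], 0.55)]
jar [([291.1, 241.5], 0.79), ([377.9, 198.2], 0.22)]
{'t': 1.0, 'joints': array([-1.34559100e+00,  4.90887985e-01,  1.55889421e+00,  2.85504694e-05,
        1.09171871e+00, -1.05606195e-01]), 'qvel': array([ 0.00100638, -0.00090789,  0.00078282, -0.00173974, -0.00017142,
       -0.00162134]), 'tau': array([ 2.20371061e-03, -6.12471128e+01, -2.58431393e+01,  6.94900285e-02,
        4.45933174e-02, -3.77576566e-05]), 'eef_pos': array([ 203.03457815, -591.11898769,  214.67040599]), 'tcp_rot': array([ 3.14149875e+00, -1.55253777e-05,  3.30798362e-01]), 'ft_force': array([-0.57117554, -0.34370242, -0.02631188]), 'moment': array([-0.03495517,  0.02168986,  0.03040636]), 'grip_force': 0.0, 'opening': 1.0002281840566984}
```

```bash
python3 - <<'E'
import cv2
a=cv2.imread("pics/top0.png")[70:270,230:480]; cv2.imwrite("pics/topc.png",cv2.resize(a,None,fx=3,fy=3,interpolation=cv2.INTER_CUBIC))
a=cv2.imread("pics/scene0.png")[90:290,190:440]; cv2.imwrite("pics/scenec.png",cv2.resize(a,None,fx=3,fy=3,interpolation=cv2.INTER_CUBIC))
E
```

```text
(no output)
```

View pics/topc.png

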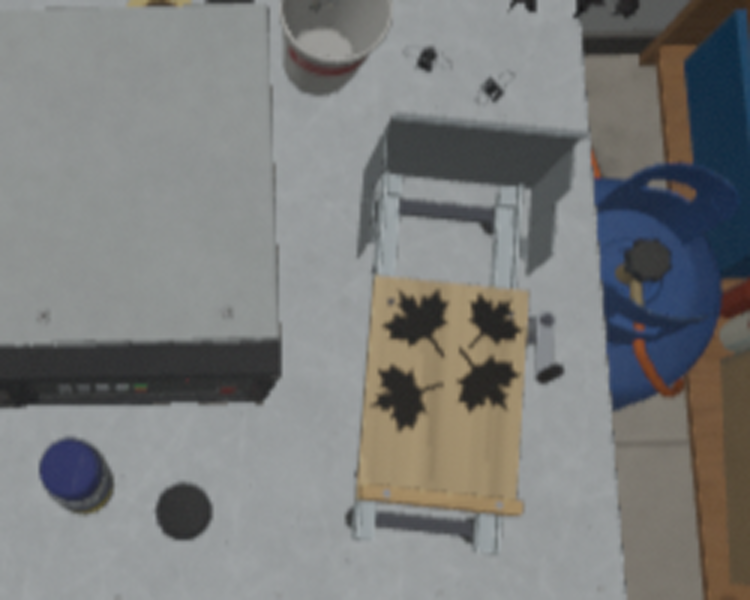

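View pics/scenec.png

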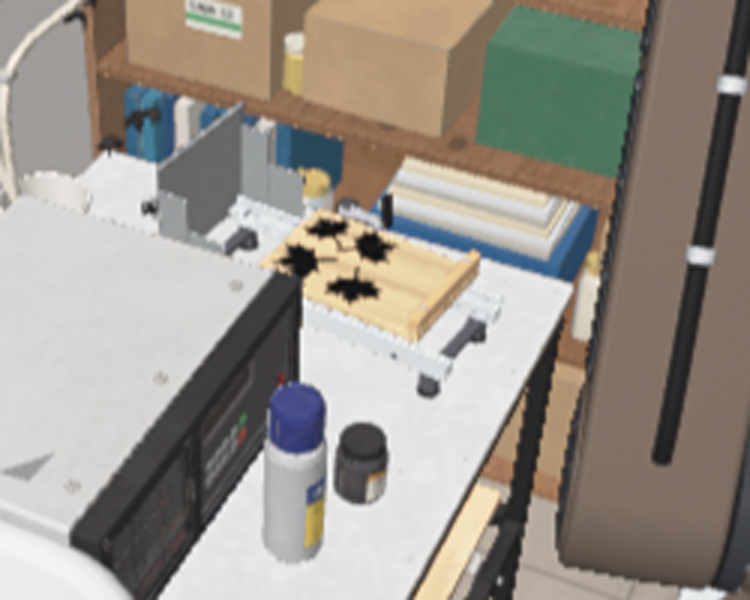

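The top crop (3x, offset 230,70) shows the board on the rails. Its far corners are at (375,277) and (528,292), and the cleat's near edge runs from (358,500) to (522,515). The knob is at about (551,372), pivot at (540,325), and the rail ends are at (364,533) and (486,548). In the scene crop, the can and jar are well clear to the robot's left.

```bash
cat > h.py <<'E'
import numpy as np
def ray(c,px,z):
    d=c["R"].T@np.linalg.solve(c["mtx"],[px[0],px[1],1]); C=-c["R"].T@c["t"]
    return C+d*(z-C[2])/d[2]
def proj(c,X):
    p=c["mtx"]@(c["R"]@np.asarray(X,float)+c["t"]); return p[:2]/p[2]
E
python3 - <<'E'
from cell import *
from h import *
import cv2
from scipy.optimize import least_squares as ls
c=read_camera("top"); cv2.imwrite("pics/t1.png",c["frame"])
f=lambda u,v:(230+u/3-.33,70+v/3-.33)
for n,p,z in(("farL",(375,277),74),("farR",(528,292),74),("nearL cleat bot",(358,500),65),("nearR bot",(522,515),65),("railL",(364,532),45),("railR",(486,547),45),("shL",(392,116),162),("shR",(588,133),162),("pivot",(542,320),73),("knob",(557,370),107),("can",(71,465),172),("jar",(184,508),66)):
    print(n,ray(c,f(*p),z).round(1))
E
```

```text
farL [ 637.2 -197.2   74. ]
farR [ 621.5 -324.6   74. ]
nearL cleat bot [ 451.1 -175.7   65. ]
nearR bot [ 436.  -309.8   65. ]
railL [ 425.4 -183.    45. ]
railR [ 410.9 -284.2   45. ]
shL [ 743.1 -199.4  162. ]
shR [ 725.7 -350.5  162. ]
pivot [ 597.5 -334.9   73. ]
knob [ 549.1 -332.4  107. ]
can [475.   52.5 172. ]
jar [447.5 -32.2  66. ]
```

Emit:
{"name": "jog_arm", "arguments": {"targets": [{"turn": [0, 0, -5], "slide": [38, 70, 0], "claw": 40}, {"turn": [0, 0, -5], "slide": [38, 50, 0], "claw": 40}, {"turn": [0, 0, -5], "slide": [38, 50, 0], "claw": 40}, {"turn": [0, 0, -5], "slide": [20, 50, 0], "claw": 40}, {"turn": [0, 0, -5.7], "slide": [20, 50, 0], "claw": 40}]}}

```text
t: 1.68
eef_pos: [349.1, -335.0, 214.8]
tcp_rot: [3.141, -0.0, -0.121]
ft_force: [0.0, -0.1, -0.3]
opening: 0.531
grip_force: 0.0
```

Emit:
{"name": "jog_arm", "arguments": {"targets": [{"turn": [0, 0, 0], "slide": [20, 50, 0], "claw": 40}, {"turn": [0, 0, 0], "slide": [16, 35, 0], "claw": 40}, {"turn": [0, 0, 0], "slide": [0, 0, 0], "claw": 40}]}}

```text
t: 2.05
eef_pos: [385.1, -249.8, 215.0]
tcp_rot: [3.141, -0.0, -0.115]
ft_force: [0.7, -0.9, -0.7]
opening: 0.403
grip_force: 0.0
```

```bash
python3 - <<'E'
from cell import *
import cv2,numpy as np
s=state();print(s["t"],s["eef_pos"],s["tcp_rot"],s["joints"],s["opening"])
c=read_camera("wrist");cv2.imwrite("pics/w1.png",cv2.resize(c["frame"],None,fx=1.4,fy=1.4))
np.savez("w1.npz",**c)
E
```

```text
2.05 [ 385.14949759 -249.82853767  214.95642052] [ 3.14141862e+00 -3.67563810e-04 -1.14525795e-01] [-7.19513037e-01  2.55223571e-01  1.94787322e+00  8.17293025e-05
  9.38094556e-01  9.65760802e-01] 0.4031125973916617
```

View pics/w1.png

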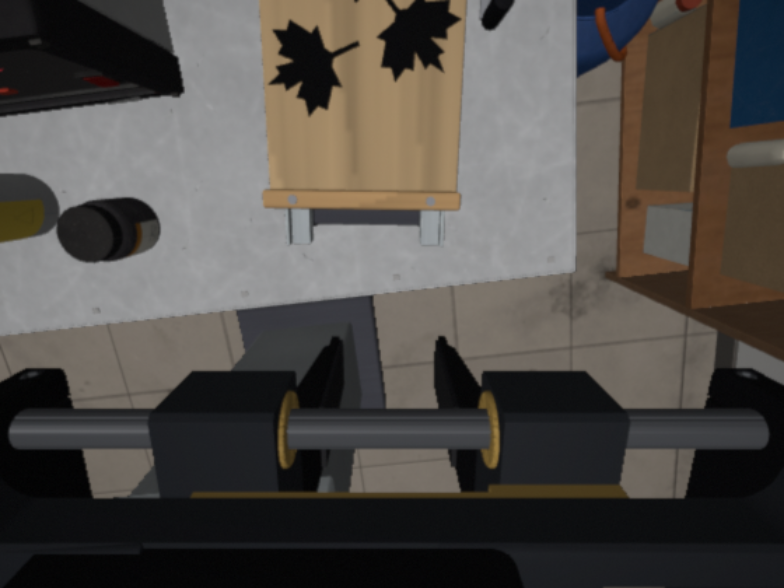

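The wrist view (1.4x) shows the cleat's top from (264,206) to (461,209). The rail ends are at (300,243) and (432,244), and the knob is at the upper right, about (497,8). The blue object is beyond the table edge.

```bash
python3 - <<'E'
from h import *
c=np.load("w1.npz")
for n,p,z in(("cleatL",(264,205),94),("cleatR",(461,209),94),("cleatL far",(264,190),94),("cleatR far",(461,195),94),("railL",(300.5,243),45),("railR",(432,245),45),("plyL@leaf",(261,0),74),("plyR",(466,0),74),("plyL",(269,188),74),("plyR",(459,192),74),("tableL",(575,271),0)):
    print(n,ray(c,(p[0]/1.4,p[1]/1.4),z).round(1))
print(-c["R"].T@c["t"])
E
```

```text
cleatL [ 451.  -175.5   94. ]
cleatR [ 433.6 -303.6   94. ]
cleatL far [ 460.4 -177.3   94. ]
cleatR far [ 442.6 -304.2   94. ]
railL [ 417.4 -184.4   45. ]
railR [ 404.1 -286.7   45. ]
plyL@leaf [ 574.  -191.8   74. ]
plyR [ 559.3 -318.8   74. ]
plyL [ 461.4 -175.5   74. ]
plyR [ 443.6 -306.2   74. ]
tableL [ 358.3 -416.6    0. ]
[ 460.19906148 -258.47099771  385.68525045]
```

Emit:
{"name": "jog_arm", "arguments": {"targets": [{"turn": [0, 0, -0.6], "slide": [22, 15, 0], "claw": 40}, {"turn": [0, 0, 0], "slide": [0, 0, -50], "claw": 40}, {"turn": [0, 0, 0], "slide": [0, 0, -50], "claw": 40}, {"turn": [0, 0, 0], "slide": [0, 0, -47], "claw": 40}, {"turn": [0, 0, 0], "slide": [0, 0, 0], "claw": 40}]}}

```text
t: 2.72
eef_pos: [405.1, -236.8, 65.5]
tcp_rot: [-3.139, 0.005, -0.129]
ft_force: [0.4, -0.5, 0.8]
opening: 0.401
grip_force: 0.0
```

Emit:
{"name": "jog_arm", "arguments": {"targets": [{"turn": [0, 0, 0], "slide": [8, -1, 0], "claw": 40}, {"turn": [0, 0, 0], "slide": [6, -0.7, 0], "claw": 40}, {"turn": [0, 0, 0], "slide": [5, -0.6, 0], "claw": 40}, {"turn": [0, 0, 0], "slide": [5, -0.6, 0], "claw": 40}, {"turn": [0, 0, 0], "slide": [5, -0.6, 0], "claw": 40}]}}

```text
t: 3.35
eef_pos: [435.6, -240.1, 67.9]
tcp_rot: [3.142, 0.0, -0.128]
ft_force: [-2.4, 0.2, 2.2]
opening: 0.399
grip_force: 1.1
```

```bash
python3 - <<'E'
from cell import *
import cv2,numpy as np
s=state();print(s["t"],s["eef_pos"],s["tcp_rot"],s["ft_force"],s["moment"])
c=read_camera("wrist");cv2.imwrite("pics/w2.png",cv2.resize(c["frame"],None,fx=1.4,fy=1.4))
np.savez("w2.npz",**c)
E
```

```text
3.35 [ 435.62223343 -240.05865538   67.93961769] [ 3.14152968e+00  2.55804578e-04 -1.27984362e-01] [-2.35320277  0.18685014  2.16610009] [ 0.09611079  0.33904144 -0.00421178]
```

View pics/w2.png

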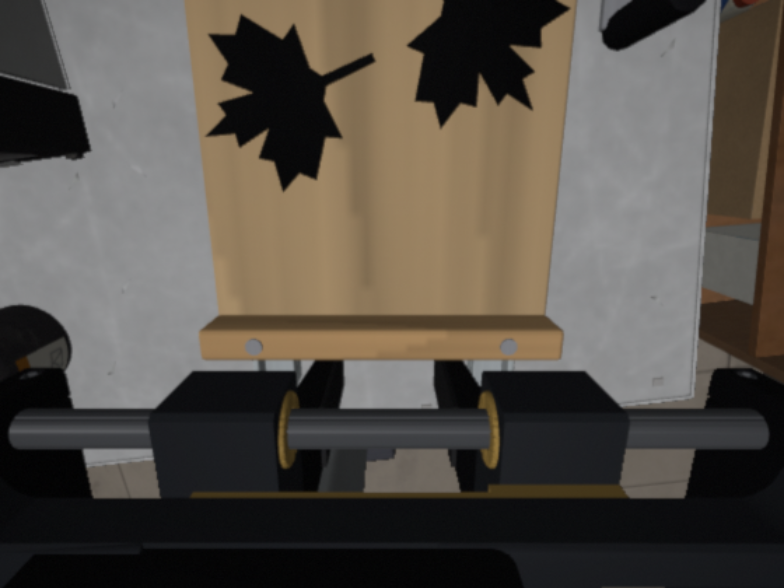

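Contact is made: the cleat is square to the fingers, centred at column 382, with a light force of 2.4 N. I'll push on along the rails.

Emit:
{"name": "jog_arm", "arguments": {"targets": [{"turn": [0, 0, 0], "slide": [7, -0.9, 0], "claw": 40}, {"turn": [0, 0, 0], "slide": [7, -0.9, 0], "claw": 40}, {"turn": [0, 0, 0], "slide": [7, -0.9, 0], "claw": 40}, {"turn": [0, 0, 0], "slide": [7, -0.9, 0], "claw": 40}, {"turn": [0, 0, 0], "slide": [7, -0.9, 0], "claw": 40}]}}

```text
t: 4.03
eef_pos: [471.0, -244.7, 67.6]
tcp_rot: [3.142, 0.0, -0.128]
ft_force: [-2.2, -0.3, 1.2]
opening: 0.402
grip_force: 1.0
```

Emit:
{"name": "jog_arm", "arguments": {"targets": [{"turn": [0, 0, 0], "slide": [7, -0.9, 0], "claw": 40}, {"turn": [0, 0, 0], "slide": [6, -0.7, 0], "claw": 40}, {"turn": [0, 0, 0], "slide": [5, -0.6, 0], "claw": 40}, {"turn": [0, 0, 0], "slide": [4, -0.5, 0], "claw": 40}, {"turn": [0, 0, 0], "slide": [4, -0.5, 0], "claw": 40}]}}

```text
t: 4.65
eef_pos: [496.7, -247.9, 67.6]
tcp_rot: [3.142, 0.0, -0.128]
ft_force: [-1.5, -0.5, 0.8]
opening: 0.399
grip_force: 0.8
```

Emit:
{"name": "jog_arm", "arguments": {"targets": [{"turn": [0, 0, 0], "slide": [4, -0.5, 0], "claw": 40}, {"turn": [0, 0, 0], "slide": [4, -0.5, 0], "claw": 40}, {"turn": [0, 0, 0], "slide": [4, -0.5, 0], "claw": 40}, {"turn": [0, 0, 0], "slide": [4, -0.5, 0], "claw": 40}]}}

```text
t: 5.15
eef_pos: [512.7, -249.9, 67.6]
tcp_rot: [3.142, -0.0, -0.128]
ft_force: [-2.0, 0.8, 0.0]
opening: 0.401
grip_force: 0.7
```

Emit:
{"name": "jog_arm", "arguments": {"targets": [{"turn": [0, 0, 0], "slide": [3, -0.4, 0], "claw": 40}, {"turn": [0, 0, 0], "slide": [3, -0.4, 0], "claw": 40}, {"turn": [0, 0, 0], "slide": [2, -0.3, 0], "claw": 40}]}}

```text
t: 5.52
eef_pos: [520.7, -251.0, 67.6]
tcp_rot: [3.141, -0.0, -0.128]
ft_force: [-1.5, -0.0, -0.4]
opening: 0.4
grip_force: 0.3
```

Emit:
{"name": "jog_arm", "arguments": {"targets": [{"turn": [0, 0, 0], "slide": [2, -0.2, 0], "claw": 40}, {"turn": [0, 0, 0], "slide": [2, -0.2, 0], "claw": 40}]}}

```text
t: 5.78
eef_pos: [524.6, -251.4, 67.7]
tcp_rot: [3.142, 0.0, -0.128]
ft_force: [-0.5, 0.4, 0.4]
opening: 0.399
grip_force: 0.5
```

Emit:
{"name": "jog_arm", "arguments": {"targets": [{"turn": [0, 0, 0], "slide": [2, -0.2, 0], "claw": 40}]}}

```text
t: 5.9
eef_pos: [525.8, -251.5, 67.6]
tcp_rot: [-3.141, 0.002, -0.128]
ft_force: [-11.1, -2.4, 6.4]
opening: 0.397
grip_force: 5.8
```

Emit:
{"name": "jog_arm", "arguments": {"targets": [{"turn": [0, 0, 0], "slide": [2, -0.2, 0], "claw": 40}]}}

```text
t: 6.02
eef_pos: [525.9, -251.4, 67.6]
tcp_rot: [-3.141, 0.006, -0.128]
ft_force: [-23.1, -3.1, 13.5]
opening: 0.401
grip_force: 11.5
```

The board has hit a hard stop at the expected place. I'll back off, go up and look.

Emit:
{"name": "jog_arm", "arguments": {"targets": [{"turn": [0, 0, 0], "slide": [-6, 0.7, 0], "claw": 40}, {"turn": [0, 0, 0], "slide": [-25, 3, 0], "claw": 20}, {"turn": [0, 0, 0], "slide": [0, 0, 50], "claw": 0}, {"turn": [0, 0, 0], "slide": [0, 0, 50], "claw": 0}, {"turn": [0, 0, 0], "slide": [0, 0, 0], "claw": 0}]}}

```text
t: 6.65
eef_pos: [499.0, -248.9, 171.2]
tcp_rot: [3.138, -0.007, -0.128]
ft_force: [0.3, -0.4, -0.4]
opening: 0.042
grip_force: 0.0
```

```bash
python3 - <<'E'
from cell import *
import cv2,numpy as np
s=state();print(s["t"],s["eef_pos"],s["tcp_rot"],s["ft_force"])
for n in("wrist","top","scene"):
    c=read_camera(n);np.savez(n+"3.npz",**c); f=c["frame"]
    if n=="scene": f=cv2.resize(f[110:230,220:380],None,fx=5,fy=5,interpolation=cv2.INTER_CUBIC)
    else: f=cv2.resize(f,None,fx=1.4,fy=1.4)
    cv2.imwrite(f"pics/{n}3.png",f)
E
```

```text
6.65 [ 498.96584599 -248.92508476  171.2145149 ] [ 3.13845595 -0.00670583 -0.12826576] [ 0.27448192 -0.38394296 -0.35332995]
```

View pics/wrist3.png

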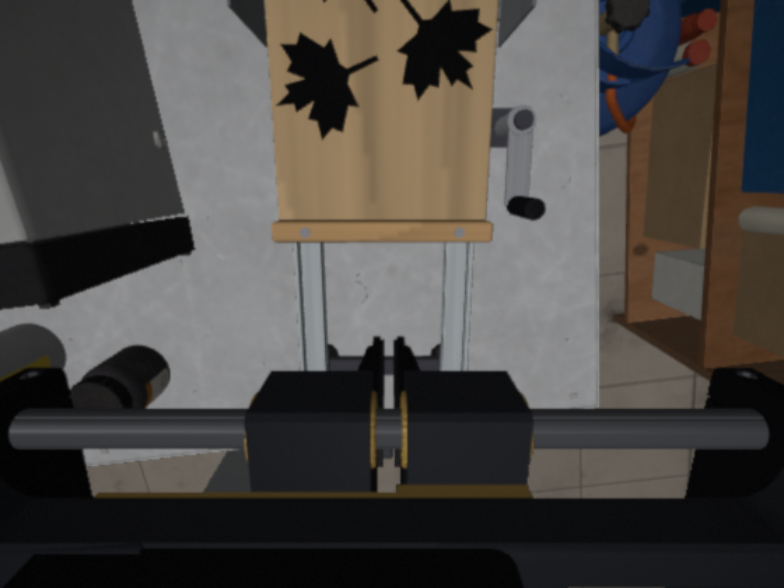

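View pics/scene3.png

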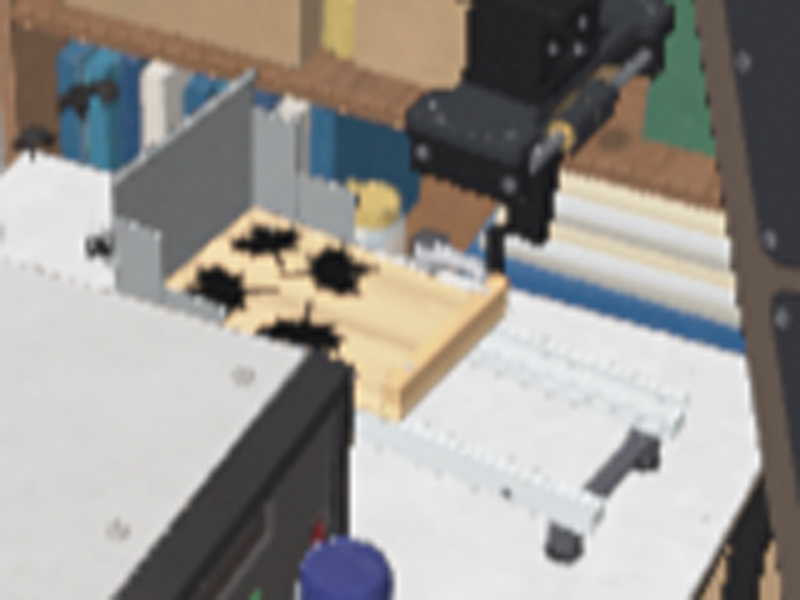

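In the wrist view (1.4x), the cleat's near edge runs from (272,241) to (493,241). The knob top is at (536,209) and the pivot cap at (522,117). In the scene view the board sits low between the rails. Next I'll check the heights numerically.

```bash
python3 - <<'E'
from h import *
c=np.load("wrist3.npz")
W=lambda p,z:ray(c,(p[0]/1.4,p[1]/1.4),z)
for z in(86,90,94):
    a,b=W((272.5,241),z),W((493,240.5),z); print(z,"cleat width",np.linalg.norm(a-b),(a+b)/2,np.arctan2((a-b)[0],(a-b)[1]))
for z in(66,70,74):
    a,b=W((278,218),z),W((491,218),z); print(z,"ply near w",np.linalg.norm(a-b))
    a,b=W((265.5,15),z),W((498,15),z); print(z,"ply far w",np.linalg.norm(a-b),(a+b)/2)
print("knob",W((536,209),107.5),"bar end",W((513,209),73.5),"pivot",W((522,117),80),"cam",-c["R"].T@c["t"])
t=np.load("top3.npz"); 
np.set_printoptions(suppress=True,precision=1)
# predicted far corners in top, stand pose
yaw=-.127; X=np.array([np.cos(yaw),np.sin(yaw)]);Y=np.array([-X[1],X[0]]);
S=np.array([569.5,-255.5])
for z in(66,74):
  for y in(65,-65):
    for x in(-35,155): print(z,x,y,"top px",proj(t,[*(S+x*X+y*Y),z]),"wrist*1.4",1.4*proj(c,[*(S+x*X+y*Y),z]))
import cv2
f=cv2.resize(t["frame"][90:240,310:450],None,fx=4,fy=4,interpolation=cv2.INTER_CUBIC);cv2.imwrite("pics/top3c.png",f)
E
```

```text
86 cleat width 129.74609327236894 [ 538.10272298 -251.03374929   86.        ] 0.1267130729961959
90 cleat width 127.7217795268906 [ 538.64546063 -251.14128179   90.        ] 0.12671307299619664
94 cleat width 125.69746578141233 [ 539.18819827 -251.24881428   94.        ] 0.1267130729961964
66 ply near w 133.2851282906161
66 ply far w 129.8167263084677 [ 660.56339545 -266.53467605   66.        ]
70 ply near w 131.3560839825258
70 ply far w 127.9378804072638 [ 659.29447645 -266.41008101   70.        ]
74 ply near w 129.42703967443552
74 ply far w 126.0590345060599 [ 658.02555746 -266.28548596   74.        ]
knob [ 547.27285189 -334.26042679  107.5       ] bar end [ 545.35657072 -331.47173938   73.5       ] pivot [ 596.13894679 -337.42371358   80.        ] cam [ 572.88887675 -257.92592264  342.37546267]
66 -35 65 top px [351.7 199.5] wrist*1.4 [281.4 241.8]
66 155 65 top px [357.5 127.1] wrist*1.4 [ 257.3 -123. ]
66 -35 -65 top px [403.7 204.9] wrist*1.4 [486.2 241.4]
66 155 -65 top px [408.1 132.1] wrist*1.4 [ 507.2 -123. ]
74 -35 65 top px [352.3 199. ] wrist*1.4 [278.3 243.6]
74 155 65 top px [358.1 126. ] wrist*1.4 [ 252.7 -133.6]
74 -35 -65 top px [404.7 204.4] wrist*1.4 [489.  243.2]
74 155 -65 top px [409.1 131.1] wrist*1.4 [ 511.4 -133.6]
```

View pics/top3c.png

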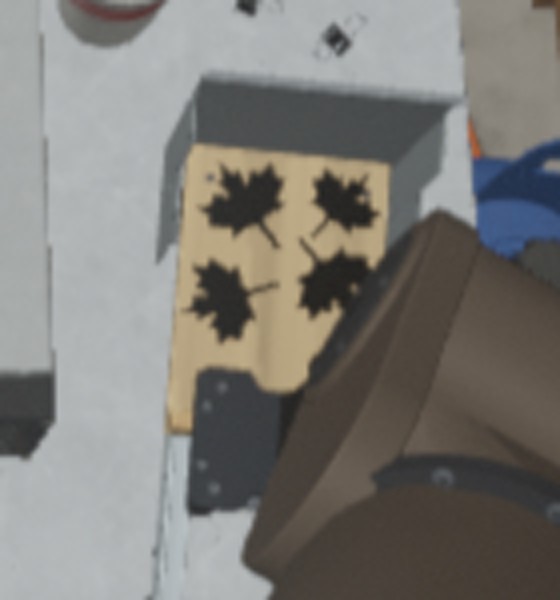

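Cleat and plywood widths match a level board at z 86/66 at both ends, so it is home. Now to the keeper: shut fingers, turned 90°, outside the knob.

Emit:
{"name": "jog_arm", "arguments": {"targets": [{"turn": [0, 0, 10], "slide": [5, -13, 0], "claw": 0}, {"turn": [0, 0, 10], "slide": [5, -13, 0], "claw": 0}, {"turn": [0, 0, 10], "slide": [5, -13, 0], "claw": 0}, {"turn": [0, 0, 10], "slide": [5, -13, 0], "claw": 0}, {"turn": [0, 0, 10], "slide": [5, -13, 0], "claw": 0}]}}

```text
t: 7.42
eef_pos: [522.3, -313.2, 165.8]
tcp_rot: [-3.139, 0.0, 0.75]
ft_force: [-0.5, -0.7, -0.2]
opening: 0.003
grip_force: 0.0
```

Emit:
{"name": "jog_arm", "arguments": {"targets": [{"turn": [0, 0, 10], "slide": [5, -13, 0], "claw": 0}, {"turn": [0, 0, 10], "slide": [5, -13, 0], "claw": 0}, {"turn": [0, 0, 10], "slide": [5, -13, 0], "claw": 0}, {"turn": [0, 0, 10], "slide": [6, -13, 0], "claw": 0}, {"turn": [0, 0, 0], "slide": [0, 0, 0], "claw": 0}]}}

```text
t: 8.05
eef_pos: [543.2, -365.3, 165.7]
tcp_rot: [-3.14, -0.001, 1.441]
ft_force: [-0.1, 1.0, 0.1]
opening: 0.003
grip_force: 0.0
```

```bash
python3 - <<'E'
from cell import *
import cv2,numpy as np
np.set_printoptions(suppress=True,precision=2)
s=state();print(s["t"],s["eef_pos"],s["tcp_rot"],s["joints"],s["ft_force"])
c=read_camera("wrist");np.savez("w4.npz",**c);cv2.imwrite("pics/w4.png",cv2.resize(c["frame"],None,fx=1.4,fy=1.4))
yaw=-.127; X=np.array([np.cos(yaw),np.sin(yaw)]);Y=np.array([-X[1],X[0]]);P=np.array([595.6,-338.5])
for d in range(0,101,10):
    a=np.radians(d);T=np.sin(a)*X+np.cos(a)*Y;K=P+48*(-np.cos(a)*X+np.sin(a)*Y);print(d,K,K-17*T)
E
```

```text
8.05 [ 543.23 -365.28  165.67] [-3.14 -0.    1.44] [-0.69  0.58  1.53  0.    1.03 -0.56] [-0.09  1.04  0.11]
0 [ 547.99 -332.42] [ 545.83 -349.28]
10 [ 549.77 -324.24] [ 544.72 -340.48]
20 [ 552.94 -316.5 ] [ 545.15 -331.61]
30 [ 557.41 -309.43] [ 547.11 -322.96]
40 [ 563.03 -303.24] [ 550.55 -314.77]
50 [ 569.65 -298.12] [ 555.35 -307.31]
60 [ 577.06 -294.23] [ 561.38 -300.79]
70 [ 585.03 -291.68] [ 568.45 -295.42]
80 [ 593.32 -290.55] [ 576.34 -291.36]
90 [ 601.68 -290.89] [ 584.82 -288.73]
100 [ 609.86 -292.67] [ 593.62 -287.62]
```

View pics/w4.png

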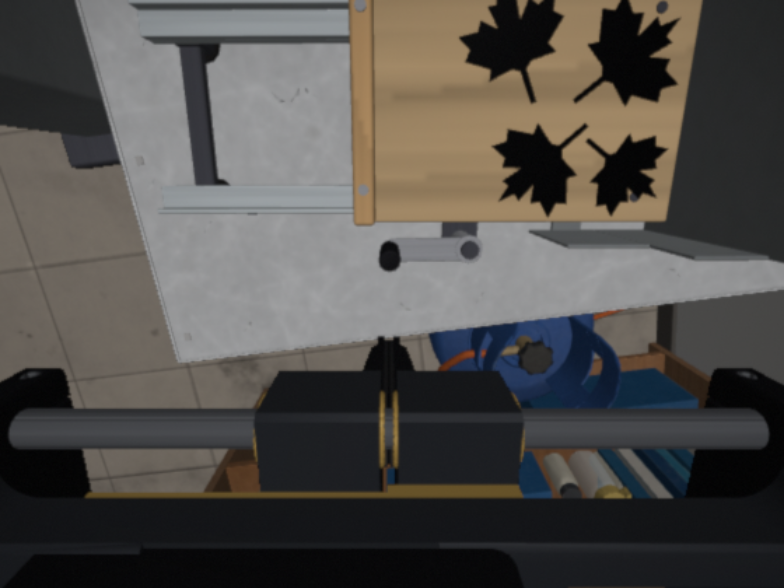

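The wrist view shows the knob at (389,257), straight ahead of the shut fingers at column 388. The bar runs right to the pivot at (470,250). The path down is clear.

Emit:
{"name": "jog_arm", "arguments": {"targets": [{"turn": [0, 0, 0], "slide": [0, 0, -40], "claw": 0}, {"turn": [0, 0, 0], "slide": [0, 0, -38], "claw": 0}, {"turn": [0, 0, 0], "slide": [1, 8, 0], "claw": 0}, {"turn": [0, 0, 0], "slide": [0, 7, 0], "claw": 0}, {"turn": [0, 0, 0], "slide": [0, 4, 0], "claw": 0}]}}

```text
t: 8.72
eef_pos: [545.1, -345.8, 91.3]
tcp_rot: [3.139, 0.001, 1.442]
ft_force: [0.4, -0.9, 0.4]
opening: 0.006
grip_force: 0.5
```

Emit:
{"name": "jog_arm", "arguments": {"targets": [{"turn": [0, 0, -5], "slide": [0, 4, 0], "claw": 0}, {"turn": [0, 0, -5], "slide": [0, 4, 0], "claw": 0}, {"turn": [0, 0, 0], "slide": [0, 0, 0], "claw": 0}]}}

```text
t: 9.1
eef_pos: [544.9, -337.9, 90.9]
tcp_rot: [3.14, 0.001, 1.269]
ft_force: [0.1, 0.2, -0.1]
opening: 0.007
grip_force: 0.0
```

Emit:
{"name": "jog_arm", "arguments": {"targets": [{"turn": [0, 0, -5], "slide": [0, 3, 0], "claw": 0}, {"turn": [0, 0, -5], "slide": [0.3, 3.3, 0], "claw": 0}, {"turn": [0, 0, -5], "slide": [1, 4.3, 0], "claw": 0}, {"turn": [0, 0, -5], "slide": [1, 4.3, 0], "claw": 0}, {"turn": [0, 0, -5], "slide": [1.7, 4.1, 0], "claw": 0}]}}

```text
t: 9.72
eef_pos: [548.5, -319.1, 90.4]
tcp_rot: [3.141, 0.0, 0.831]
ft_force: [-1.5, 0.5, 0.8]
opening: 0.007
grip_force: 0.6
```

Emit:
{"name": "jog_arm", "arguments": {"targets": [{"turn": [0, 0, -5], "slide": [1.8, 4.1, 0], "claw": 0}, {"turn": [0, 0, -5], "slide": [2.4, 3.8, 0], "claw": 0}, {"turn": [0, 0, -5], "slide": [2.4, 3.7, 0], "claw": 0}, {"turn": [0, 0, -5], "slide": [3, 3.3, 0], "claw": 0}, {"turn": [0, 0, -5], "slide": [3, 3.2, 0], "claw": 0}]}}

```text
t: 10.35
eef_pos: [561.2, -301.0, 90.4]
tcp_rot: [3.141, -0.0, 0.395]
ft_force: [-0.8, -1.0, -0.2]
opening: 0.002
grip_force: 0.5
```

```bash
python3 - <<'E'
from cell import *
import cv2,numpy as np
s=state();print(s["t"],s["eef_pos"],s["tcp_rot"],s["ft_force"])
c=read_camera("wrist");cv2.imwrite("pics/w5.png",cv2.resize(c["frame"],None,fx=1.4,fy=1.4))
E
```

```text
10.35 [ 561.23716948 -301.00993712   90.39578541] [ 3.14083719e+00 -3.29892254e-04  3.94529147e-01] [-0.76026986 -1.02321196 -0.22104651]
```

View pics/w5.png

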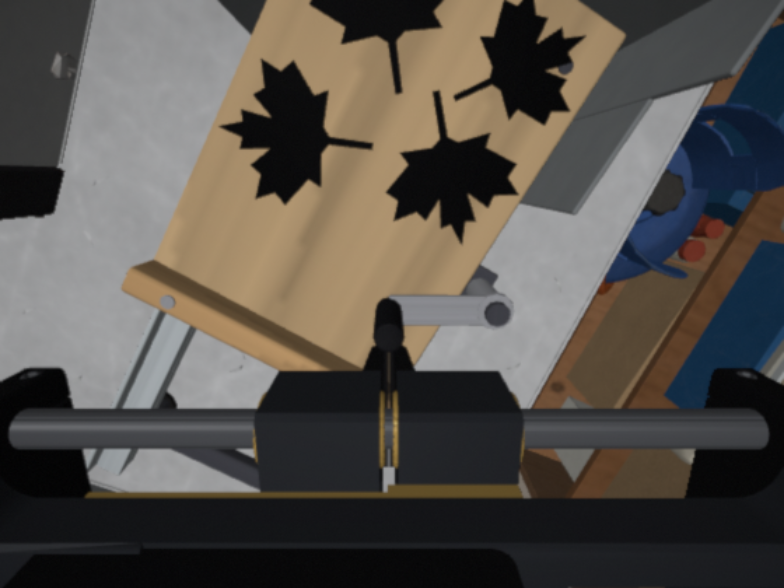

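The fingers at column 388 are centred on the knob at (389,320). The bar is swinging in over the board and has about 30° left to go.

Emit:
{"name": "jog_arm", "arguments": {"targets": [{"turn": [0, 0, -5], "slide": [3.5, 2.8, 0], "claw": 0}, {"turn": [0, 0, -5], "slide": [3.6, 2.6, 0], "claw": 0}, {"turn": [0, 0, -5], "slide": [3.9, 2.1, 0], "claw": 0}, {"turn": [0, 0, -5], "slide": [4, 1.9, 0], "claw": 0}, {"turn": [0, 0, -5], "slide": [4.2, 1.4, 0], "claw": 0}]}}

```text
t: 11.02
eef_pos: [580.4, -290.2, 90.3]
tcp_rot: [3.141, -0.0, -0.041]
ft_force: [-0.4, -0.4, 0.5]
opening: 0.006
grip_force: 0.5
```

Emit:
{"name": "jog_arm", "arguments": {"targets": [{"turn": [0, 0, -5], "slide": [3, 0.8, 0], "claw": 0}, {"turn": [0, 0, 0], "slide": [1.5, 0, 0], "claw": 0}]}}

```text
t: 11.28
eef_pos: [584.6, -289.2, 90.0]
tcp_rot: [-3.142, 0.001, -0.125]
ft_force: [-5.1, 1.1, 3.4]
opening: 0.002
grip_force: 2.8
```

Emit:
{"name": "jog_arm", "arguments": {"targets": [{"turn": [0, 0, 0], "slide": [1.5, -0.2, 0], "claw": 0}]}}

```text
t: 11.4
eef_pos: [585.0, -289.2, 89.9]
tcp_rot: [-3.141, 0.003, -0.124]
ft_force: [-12.9, 2.9, 7.6]
opening: 0.007
grip_force: 6.1
```

On the stop at the predicted place (584.8, -288.7). I'll back off, lift clear and check.

Emit:
{"name": "jog_arm", "arguments": {"targets": [{"turn": [0, 0, 0], "slide": [-5, 0.6, 0], "claw": 0}, {"turn": [0, 0, 0], "slide": [-12, 1.5, 10], "claw": 0}, {"turn": [0, 0, 0], "slide": [-20, 3, 50], "claw": 0}, {"turn": [0, 0, 0], "slide": [-45, 6, 40], "claw": 0}, {"turn": [0, 0, 0], "slide": [0, 0, 0], "claw": 0}]}}

```text
t: 12.02
eef_pos: [502.9, -278.8, 193.6]
tcp_rot: [3.139, -0.005, -0.128]
ft_force: [0.2, 0.1, 0.2]
opening: 0.004
grip_force: 0.0
```

```bash
python3 - <<'E'
from cell import *
import cv2,numpy as np
s=state();print(s["t"],s["eef_pos"],s["ft_force"])
c=read_camera("wrist");np.savez("w6.npz",**c);cv2.imwrite("pics/w6.png",cv2.resize(c["frame"],None,fx=1.4,fy=1.4))
E
```

```text
12.025 [ 502.90762029 -278.77215074  193.56377208] [0.18656456 0.14683079 0.16901221]
```

View pics/w6.png

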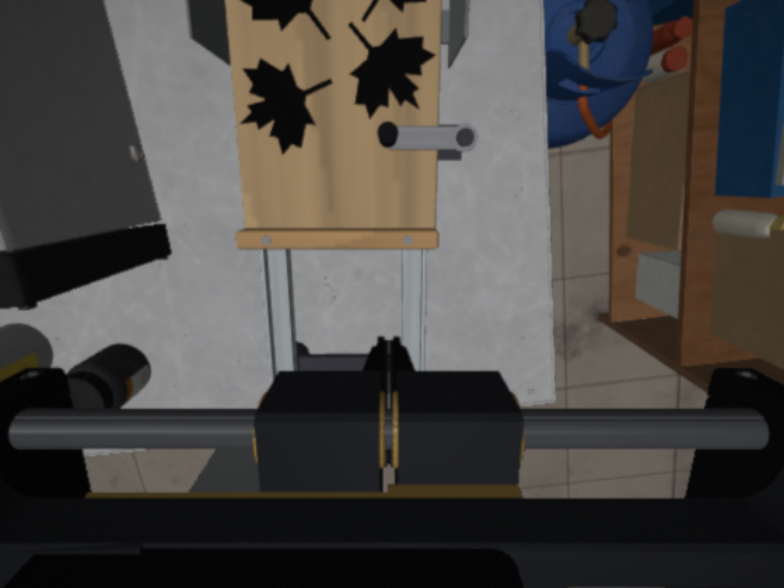

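The bar lies square across the level board, with the knob at (388,133) and the pivot at (466,137). The surroundings are undisturbed and the arm is clear.

```bash
python3 -c "
from cell import *
print(job_done())"
```

```text
the job is handed in; nothing more can be done
None
```

The board is home and level in its notches, the keeper bar is on its stop square across it, nothing else was disturbed, and the job was handed in at about 12 s of the 45 s allowed.

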